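# Rotate the tube blocks of a block heater

### The job

Change over the block heater: move the hot eight-well block from the heater to the finned cooling stand, the cooled four-well block from the stand to the wooden storage tray, and the two-well block from the tray into the heater, pushed down on its sprung pad until both catches hold it. Stand every block flat inside the rim of its place. The hot block must never stand on the bench (a cold one may wait there), and the beaker and the brown bottle stay where they stand.

Things in the scene. Friction and masses are not known exactly. Their poses are not given: they have to be found in the camera images.
- eight_well_knob (a point): Hot block, 220 g: round, aluminium, eight 8.5 mm wells. All blocks: foot flange 66 mm across, 5 thick; body 54 mm across; on top a 10 mm thin stem, then a black lift knob, 18 mm across, 22 tall, to grasp from above. This body's top is 30 mm above its underside. Point: centre of the knob, on the axis, 51 mm above the underside; z up. Starts in the heater, uncaught: it just lifts out.
- four_well_knob (a point): Cooled block, 220 g: like the hot one but with four 13 mm wells and taller, its body's top 42 mm above its underside. Starts on the cooling stand. Point: centre of its lift knob (18 mm across, 22 tall), on the axis, 63 mm above the underside; z up.
- two_well_knob (a point): Next block, 220 g: like the hot one but with two wide 17.5 mm wells, its body's top 36 mm above its underside. Starts in the storage tray. Point: centre of its lift knob (18 mm across, 22 tall), on the axis, 57 mm above the underside; z up.
- heater: Block heater: fixed white box 130 x 130 x 40 mm, panel on its -x side; origin: centre of underside, z up. On its axis: round sprung pad, 50 mm across, between four steel centring lugs on the diagonals, 80 mm above the bench at the top. They leave 70 mm for the 66 mm flange, flaring to 86 mm over their top 13 mm. A block just set in stands with its underside 62 mm above the bench.
- heater_pad (a joint): Pad travel, m: 0 raised (pad top 62 mm above the bench), 0.016 block caught, 0.017 end stop. Spring 6 N raised, 10 N at the stop. Push the block straight down to the stop (underside 45 mm above the bench; 10 to 20 N), hold half a second: the catches spring in over its flange and keep it down.
- heater_catch_near (a joint): One of the two equal spring catches on the heater's -x and +x sides (this one -x), their housings 66 mm above the bench. Value, m: 0 sprung in (its nose over the flange of a block pushed down), up to 0.008 pushed out. The flange itself pushes the bevelled noses out on its way down.
- cooling_stand: Cooling stand: fixed square aluminium heat sink with fins, 112 x 112 mm; flat top plate 30 mm above the bench with a rim 5 mm high, 100 x 100 mm inside. Origin: centre of underside on the bench; z up, x and y along its sides. The hot block's place.
- storage_tray: Storage tray: fixed square wooden tray, 112 x 112 mm; cork floor 12 mm above the bench, walls to 24 mm, 100 x 100 mm inside. Origin: centre of underside on the bench; z up, x and y along its sides. The cooled block's place at the end.
- beaker_mid (a point): Clear beaker, 52 mm across, 67 tall, on the bench in front of the heater, stand and tray; point on its axis, 33 mm above the bench. The strip of bench beside it (x 0.43 to 0.45 m, y -0.2 to 0.2 m) is free.
- bottle_mid (a point): Brown round bottle with black cap, 56 mm across, 118 tall, at the back of the bench; point on its axis, 59 mm above the bench.

How it is judged (in metres and radians):
At the end, for the whole second after the job is handed in: Two-well block caught down in the heater (pad in over 14.5 mm, centred within 6 mm, upright); hot eight-well block flat on the cooling stand and four-well block flat on the tray floor, each inside the rim (within 20 mm of the centre along each side); all let go (value of joint heater_pad above 0.0145 m and horizontal distance between two_well_knob and heater below 0.006 m and z of two_well_knob in the frame of heater between 0.1 and 0.106 m and angle between two_well_knob's own z axis and vertical below 0.08 rad and x of eight_well_knob in the frame of cooling_stand between -0.02 and 0.02 m and y of eight_well_knob in the frame of cooling_stand between -0.02 and 0.02 m and z of eight_well_knob in the frame of cooling_stand between 0.078 and 0.084 m and angle between each of eight_well_knob, four_well_knob's own z axis and vertical below 0.06 rad and x of four_well_knob in the frame of storage_tray between -0.02 and 0.02 m and y of four_well_knob in the frame of storage_tray between -0.02 and 0.02 m and z of four_well_knob in the frame of storage_tray between 0.072 and 0.078 m); the robot touches nothing.
It fails at once if the hot eight-well block is set down on the bench (or dropped) (height (world z) of eight_well_knob below 0.068 m).
It fails at once if the beaker is pushed away or knocked over (more than 30 mm) (distance of beaker_mid from where it was at the start of the episode above 0.03 m).
It fails at once if the brown bottle is pushed away or knocked over (more than 30 mm) (distance of bottle_mid from where it was at the start of the episode above 0.03 m).
It also fails if it takes over 104 s, if anything falls off the work surface, if the arm or the gripper's body presses on something with over 40 N, if the wrist force passes 120 N, or if a joint passes its speed limit or range.

### The arm

A 6-joint arm with a two-finger parallel gripper is mounted at the origin on a cart in front of the work surface, level with it; the furniture and walls round the work are solid. World frame = base frame: x ahead of the robot, y to its left, z up, the work surface at z = 0. Lengths are in mm, angles in rad, forces in N, time in s.
With the tool pointing down it reaches from about 350 to 775 mm from the base axis. Payload 7.3 kg.
Tool frame: the origin (TCP) lies on the centre line of the jaws, within the pads' length; the fingertips stand 22 mm ahead of it and the grasp point (between the pads) lies 3 mm ahead of it; z points along the fingers, y is the direction in which the jaws open and shut (so a half turn about z gives the same grasp; the last joint's range is limited). The gripper opens to 92 mm and grips with 3 to 60 N. Pads are 19 mm wide; open, the fingers measure 130 mm over their backs; the gripper's body (75 mm by 190 mm) begins 47 mm behind the grasp point.
Start: joints at [1.03, 0.342, 1.524, -0, 1.275, -0.146], TCP at [201.914, 484.638, 248.741] pointing down, gripper open.
Joint ranges: [-2.53, 2.53], [-0.77, 2.02], [0.04, 2.7], [-1, 4.14], [0.28, 2.66], [-3.11, 3.11]. Speed limits (rad/s): [2.57, 2.57, 3.14, 3.14, 3.14, 3.14].

### API

Orientations are given as [roll, pitch, yaw] about the fixed x, y, z axes, in that order (R = Rz(yaw) Ry(pitch) Rx(roll)).
In Python, from plant import get_obs, capture, bot, spot_in gives the robot as it stands.
- The arm moves only by the shell command python3 -m handwheel 'ROWS' [OPENING]. ROWS is JSON, a list of rows, each a list of 2 entries, a list of its own where there are three numbers: the shift along the world's x, y, z in mm, then the turn, a rotation vector about the world's x, y, z in rad. In form: [[[x, y, z], [wx, wy, wz]], ...]. A call has 1 to 12 rows; each row shifts and turns the commanded pose from where the row before left it; what a row does not reach is not made up. A row lasts 1/8 s, in which the tool goes at most 62.5 mm and 10.7 degrees, less where a joint would pass 70% of its speed; a pose out of reach is approached as far as the arm can. A call is refused whole if a number of a shift passes 62.5 or a number of a turn 0.188, either way. A call with a gripper value outside its range is refused whole. OPENING is the closure, from 0 (fully open) to 1 (shut), set as the call begins (- or left out, the last holds). The fingers move at their own pace and stop on an object; the grip force is fixed at half the most. Time passes only in rows, so rows that do not move let the fingers close. It gives the time, the measured TCP pose, the force and the opening at its end, in the units of the state.
- get_obs(): the state, without advancing time (a new reading comes with each control period).
- capture(name): name is "scene" or "top" or "wrist"; returns a dict with "img" (384x512x3 uint8, red, green, blue), "fx", "fy", "cx", "cy" (pixels), "cam_to_world" (4x4, takes a point from camera to world coordinates). Camera axes: x right, y up, looking along -z (the intrinsics and any distortion apply to the point x, -y, -z); pixel columns grow to the right and rows downward; lengths in mm; the calibration is good to about 2 mm. The wrist camera is an equidistant fisheye: a pixel r from the principal point sees the ray r / f radians off the axis. A picture is of the moment at which its call begins. There is no depth.
- bot.close_job(): hands the job in, once; it reports no verdict.
Trained networks look in the newest picture that a camera, given by its name, has taken for a name from the list of things; names that differ only in an ending like _2 or _b are one class to them, and where a whole thing is asked for, a point or a joint stands for the part that bears it (a point fixed in the world has none). Each returns a list of dicts, best first, with "score" (0 to 1); they miss things now and then, are a little off and sometimes report something else, mostly with a low value. They report only what shows in the picture. A call takes as long as a camera call.
- spot_in(thing, camera): "xyz" ([x, y, z] in mm, in the coordinates of the camera as it stood for that picture, good to about 4 mm: the middle of the surface that is visible of it).
The state is a dict: "time": time; "joint_positions": joint angles; "dq": joint speeds; "tau": joint torques, N m; "tool_pos": TCP position; "tcp_rot": TCP orientation; "contact_force": force on the tool from outside, world axes, zero at the start; "moment": the same for the moment, N m; "grip_width": finger opening in mm.
Only numpy, scipy, OpenCV 4.12 (cv2) and the standard library are available. Lean on these libraries where they do the work, as an engineer would, in place of code of your own. Each camera call takes 0.05 s, during which the arm holds its last target. There are 200 camera calls.

## Working session

There is one attempt and no reset: what is moved stays moved. The work goes in short steps, Python scripts to look and compute and a shell command to move; the robot and the scene stay as the last step left them, time stands still between calls to the robot, and variables do not carry over. Pictures are saved under pics/ and viewed, about 12 in all and at most 16, crops included, and the job is handed in when it is done.

```bash
mkdir -p pics; ls; cat > h.py <<'E'
import numpy as np, cv2
from plant import get_obs, capture, bot, spot_in
def world(c,p):
    return (c["cam_to_world"]@np.r_[p,1])[:3]
def proj(c,P):
    q=np.linalg.inv(c["cam_to_world"])@np.r_[P,1]; x,y,z=q[0],-q[1],-q[2]
    return np.array([c["fx"]*x/z+c["cx"],c["fy"]*y/z+c["cy"]])
def ray(c,u,v,z,fish=False):
    a=np.array([(u-c["cx"])/c["fx"],(v-c["cy"])/c["fy"]])
    if fish:
        r=np.hypot(*a); d=np.r_[a/r*np.sin(r),np.cos(r)] if r>0 else np.array([0,0,1.])
    else: d=np.r_[a,1]
    d=c["cam_to_world"][:3,:3]@np.array([d[0],-d[1],-d[2]]); o=c["cam_to_world"][:3,3]
    return o+d*(z-o[2])/d[2]
def save(c,n): cv2.imwrite("pics/"+n,c["img"][...,::-1])
N=["eight_well_knob","four_well_knob","two_well_knob","heater","cooling_stand","storage_tray","beaker_mid","bottle_mid"]
E
python3 - <<'E'
from h import *
np.set_printoptions(precision=1,suppress=True)
for cam in ["top","scene"]:
    c=capture(cam); save(c,cam+"0.png"); print(cam,c["cam_to_world"][:3,3])
    for n in N:
        for d in spot_in(n,cam)[:2]: print(n,round(d["score"],2),world(c,d["xyz"]),proj(c,world(c,d["xyz"])))
o=get_obs();print(o)
E
```

```text
pics
top [ 390.4  -36.6 1084.4]
eight_well_knob 0.91 [568.9 232.2  91.6] [129.8 193.1]
four_well_knob 0.74 [ 591.8 -271.3   73.7] [376.5 186.3]
two_well_knob 0.74 [544.1 -27.   42.6] [257.7 210.1]
heater 0.56 [558.4 217.2  43.1] [142.5 202.1]
cooling_stand 0.69 [543.3 -29.3  44.8] [258.7 210.4]
cooling_stand 0.62 [ 588.9 -251.3   30. ] [362.6 191.5]
storage_tray 0.73 [558.8 -27.3   9. ] [258.  205.7]
beaker_mid 0.7 [ 590.3 -251.4   28.7] [362.5 191. ]
beaker_mid 0.62 [448.2 117.3   4. ] [190.3 256.1]
bottle_mid 0.76 [686.7 108.3  85.6] [193.3 138.5]
scene [ 184.  -574.2  613.5]
eight_well_knob 0.82 [568.  218.5  89.3] [198.8 140.7]
four_well_knob 0.65 [ 580.7 -288.2   66. ] [335.8 258.4]
four_well_knob 0.4 [546.8 195.4  42.1] [198.  161.3]
two_well_knob 0.91 [535.8 -41.2  38.5] [243.7 209.6]
heater 0.63 [548.5 199.8  40.8] [197.8 160.7]
heater 0.38 [535.3 -42.2  43. ] [243.7 208.5]
cooling_stand 0.82 [ 560.3 -287.5   30. ] [325.9 275.2]
storage_tray 0.78 [540.7 -48.8  12.3] [247.5 218.7]
beaker_mid 0.65 [439.1 101.   44.5] [178.5 192.7]
bottle_mid 0.83 [682.8  99.1  63.5] [258.  153.6]
{'time': 0.9, 'joint_positions': array([ 1. ,  0.3,  1.5, -0. ,  1.3, -0.1]), 'dq': array([-0.,  0.,  0., -0.,  0., -0.]), 'tau': array([ -0. , -43.1, -24.4,   0.1,   0. ,  -0. ]), 'tool_pos': array([201.9, 484.6, 248.8]), 'tcp_rot': array([3.1, 0. , 2.7]), 'contact_force': array([ 0.3, -0. , -0.4]), 'moment': array([-0., -0.,  0.]), 'grip_width': 91.44968293840383}
```

```bash
cd pics; python3 -c "
import cv2,numpy as np
cv2.imwrite('both.png',cv2.resize(np.vstack([cv2.imread('top0.png'),cv2.imread('scene0.png')]),None,fx=.78,fy=.78))"
```

```text
(no output)
```

View pics/top0.png

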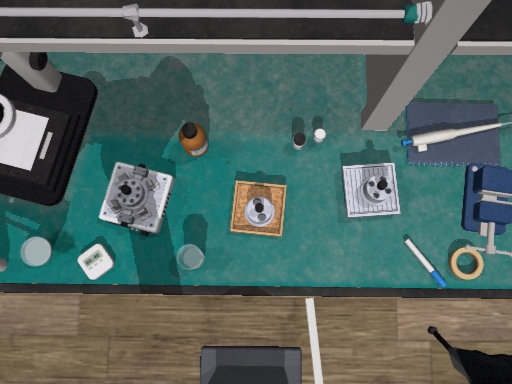

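View pics/scene0.png

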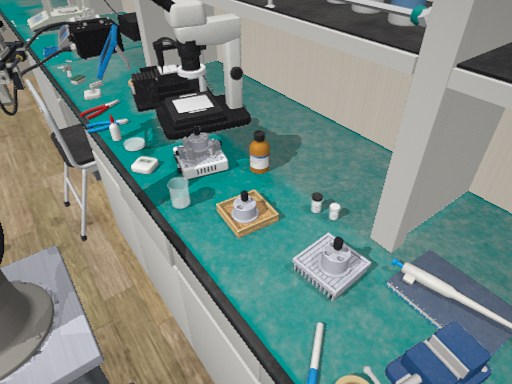

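Top view: the eight-well block is in the heater at (137,190), the two-well in the tray at (260,209) and the four-well on the stand at (378,188). The beaker is at (190,257), the bottle at (193,139), and the pillar's foot is near (375,130). I'll move over the tray and look with the wrist camera.

```bash
python3 -m handwheel '[[[32,-48,3],[0,0,0]],[[32,-48,0],[0,0,0]],[[32,-48,0],[0,0,0]],[[32,-48,0],[0,0,0]],[[32,-48,0],[0,0,0.1]],[[32,-48,0],[0,0,0.1]],[[32,-48,0],[0,0,0.1]],[[32,-48,0],[0,0,0.1]],[[32,-48,0],[0,0,0]],[[32,-48,0],[0,0,0]],[[10,-30,0],[0,0,0]],[[0,0,0],[0,0,0]]]'
python3 - <<'E'
from h import *
np.set_printoptions(precision=1,suppress=True)
c=capture("wrist"); save(c,"w1.png"); print(c["fx"],c["cx"],c["cy"]);print(c["cam_to_world"]); o=get_obs(); print(o["tool_pos"],o["tcp_rot"],o["joint_positions"],o["time"])
for n in N:
    for d in spot_in(n,"wrist")[:2]: print(n,round(d["score"],2),world(c,d["xyz"]))
c=capture("top"); print(c["fx"])
for u,v in [(375,130),(362,128),(395,130)]: print(ray(c,u,v,0))
E
```

```text
time: 2.4
tool_pos: [532.4, -27.4, 251.3]
tcp_rot: [-3.142, -0.0, -3.14]
contact_force: [0.5, 0.0, 0.1]
grip_width: 91.9
297.3186396354542 255.83545171119556 187.0236579412664
[[ -0.   -1.   -0.3 454.4]
 [  1.   -0.   -0.  -27.7]
 [  0.   -0.3   1.  386.8]
 [  0.    0.    0.    1. ]]
[531.9 -26.  251.4] [ 3.1 -0.  -3.1] [-0.2  0.4  1.5  0.   1.3 -1.8] 2.45
eight_well_knob 0.81 [564.8 220.9  85.9]
eight_well_knob 0.74 [697.8  90.8  82. ]
four_well_knob 0.61 [ 587.1 -267.2   63.3]
two_well_knob 0.73 [541.5 -27.6  44.7]
heater 0.7 [545.4 199.9  45.4]
storage_tray 0.72 [554.1 -27.9  10.3]
storage_tray 0.71 [ 586.4 -264.1   64.7]
beaker_mid 0.65 [445.6 124.4  36.8]
beaker_mid 0.3 [564.5 223.1  85.5]
bottle_mid 0.84 [698.5  92.2  78.8]
499.12296282426826
[ 735.9 -288.9    0. ]
[ 740.3 -259.7    0. ]
[ 736.4 -333.8    0. ]
```

View pics/w1.png

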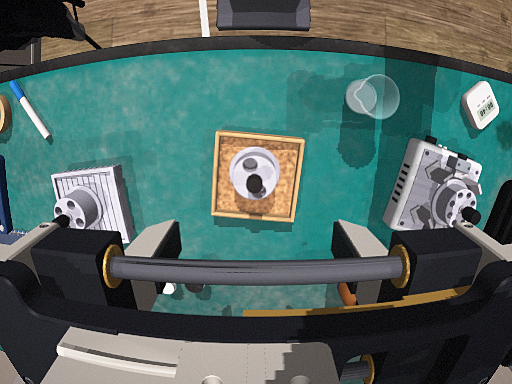

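Wrist view: the two-well knob is at (255,185) with its tray around (257,177). The stand is at left (90,205), the heater at right (440,195) and the beaker at (375,97).

```bash
python3 - <<'E'
from h import *
np.set_printoptions(precision=1,suppress=True)
c=capture("wrist")
im=c["img"]
cv2.imwrite("pics/w1c.png",np.hstack([cv2.resize(im[125:230,x:x+110],None,fx=7/2.2*.75,fy=7/2.2*.75,interpolation=cv2.INTER_CUBIC)[...,::-1] for x in (45,205,375)]))
for z,(u,v) in [(80,(255,188)),(58,(255,180)),(24,(219,132)),(24,(305,138)),(24,(296,222)),(24,(213,214))]: print(z,ray(c,u,v,z,True))
# dark knob blob of two-well
g=im.max(2)[160:210,235:280]<45
n,l,s,ct=cv2.connectedComponentsWithStats(g.astype('u1'));print(s,ct+[235,160])
E
```

```text
80 [548.5 -25.6  80. ]
58 [545.6 -25.6  58. ]
24 [494.  -70.1  24. ]
24 [500.7  36.   24. ]
24 [613.2  29.5  24. ]
24 [602.1 -81.2  24. ]
[[   0    0   45   50 2186]
 [   9   15   16   18   60]
 [  17   18    1    1    1]
 [  14   28    1    1    1]
 [  17   29    1    1    1]
 [  17   32    1    1    1]] [[257.2 184.6]
 [251.3 181.2]
 [252.  178. ]
 [249.  188. ]
 [252.  189. ]
 [252.  192. ]]
```

View pics/w1c.png

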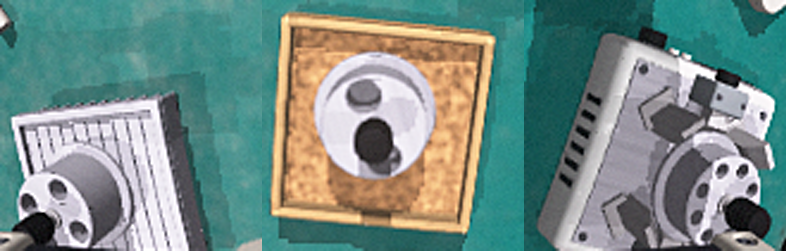

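The two-well axis is about (546,-28) and the tray centre about (552,-22). I'll grasp it with the pads high on the knob, clear of the block's top.

```bash
python3 -m handwheel '[[[14,-2,-50],[0,0,0]],[[0,0,-50],[0,0,0]],[[0,0,-40],[0,0,0]],[[0,0,-24],[0,0,0]],[[0,0,-11],[0,0,0]],[[0,0,0],[0,0,0]],[[0,0,0],[0,0,0]]]' && python3 -m handwheel '[[[0,0,0],[0,0,0]],[[0,0,0],[0,0,0]],[[0,0,0],[0,0,0]],[[0,0,0],[0,0,0]],[[0,0,0],[0,0,0]],[[0,0,0],[0,0,0]]]' 1
```

```text
time: 3.82
tool_pos: [546.7, -27.5, 77.9]
tcp_rot: [-3.141, 0.002, -3.136]
contact_force: [-0.1, 0.1, 0.6]
grip_width: 91.7
time: 4.58
tool_pos: [545.9, -27.4, 76.7]
tcp_rot: [3.141, -0.0, -3.136]
contact_force: [0.4, -0.1, 0.6]
grip_width: 37.0
```

```bash
python3 -m handwheel '[[[0,0,0],[0,0,0]],[[0,0,0],[0,0,0]],[[0,0,0],[0,0,0]],[[0,0,0],[0,0,0]],[[0,0,0],[0,0,0]],[[0,0,0],[0,0,0]]]' 1 && python3 -m handwheel '[[[0,0,20],[0,0,0]],[[0,0,30],[0,0,0]],[[0,0,0],[0,0,0]],[[0,0,0],[0,0,0]]]'
```

```text
time: 5.32
tool_pos: [545.8, -27.3, 76.7]
tcp_rot: [3.141, -0.0, -3.136]
contact_force: [-0.2, -2.1, -0.5]
grip_width: 17.2
time: 5.82
tool_pos: [545.3, -27.2, 125.7]
tcp_rot: [3.141, -0.002, -3.136]
contact_force: [0.2, 0.1, -3.2]
grip_width: 16.9
```

Held: the width is 17 and the weight shows. Now to the bench strip at (440,-100).

```bash
python3 -m handwheel '[[[-20,-14,5],[0,0,0]],[[-43,-30,0],[0,0,0]],[[-30,-20,0],[0,0,0]],[[-12,-9,0],[0,0,0]],[[0,0,-20],[0,0,0]],[[0,0,-25],[0,0,0]],[[0,0,-11],[0,0,0]],[[0,0,-4],[0,0,0]],[[0,0,-3],[0,0,0]],[[0,0,-2],[0,0,0]],[[0,0,0],[0,0,0]]]'
```

```text
time: 7.2
tool_pos: [441.1, -100.4, 67.0]
tcp_rot: [-3.141, 0.001, -3.136]
contact_force: [0.0, 0.6, -2.4]
grip_width: 17.1
```

```bash
python3 -m handwheel '[[[0,0,-1.5],[0,0,0]],[[0,0,-1],[0,0,0]],[[0,0,0],[0,0,0]]]' && python3 -m handwheel '[[[0,0,0],[0,0,0]],[[0,0,0],[0,0,0]],[[0,0,0],[0,0,0]],[[0,0,0],[0,0,0]],[[0,0,0],[0,0,0]],[[0,0,0],[0,0,0]]]' 0 && python3 -m handwheel '[[[0,0,20],[0,0,0]],[[0,0,40],[0,0,0]],[[0,0,50],[0,0,0]],[[20,-30,30],[0,0,0]],[[20,-40,0],[0,0,0]],[[10,-40,0],[0,0,0]],[[0,-20,0],[0,0,0]],[[0,0,0],[0,0,0]]]'
python3 - <<'E'
from h import *
np.set_printoptions(precision=1,suppress=True)
c=capture("wrist"); save(c,"w2.png"); o=get_obs(); print(o["tool_pos"],o["time"],c["cam_to_world"][:3,3])
for n in N[1:6]:
    for d in spot_in(n,"wrist")[:2]: print(n,round(d["score"],2),world(c,d["xyz"]))
E
```

```text
time: 7.58
tool_pos: [441.1, -100.6, 64.5]
tcp_rot: [-3.141, 0.001, -3.136]
contact_force: [-0.9, -0.4, 1.7]
grip_width: 17.3
time: 8.32
tool_pos: [440.9, -100.3, 64.2]
tcp_rot: [3.141, -0.0, -3.136]
contact_force: [0.1, -0.2, -0.1]
grip_width: 72.7
time: 9.32
tool_pos: [490.3, -230.9, 203.8]
tcp_rot: [3.141, -0.001, -3.138]
contact_force: [0.5, 0.8, -0.0]
grip_width: 91.6
[ 490.3 -229.8  203.8] 9.375 [ 412.4 -231.4  339.3]
four_well_knob 0.71 [ 570.5 -272.7   56.3]
four_well_knob 0.36 [445.1  97.9  33.3]
two_well_knob 0.97 [ 439.5 -108.9   33.8]
heater 0.68 [577.7 173.3  22.5]
cooling_stand 0.68 [ 554.6 -254.9   30.2]
storage_tray 0.76 [535.7 -40.7   7.9]
```

View pics/w2.png

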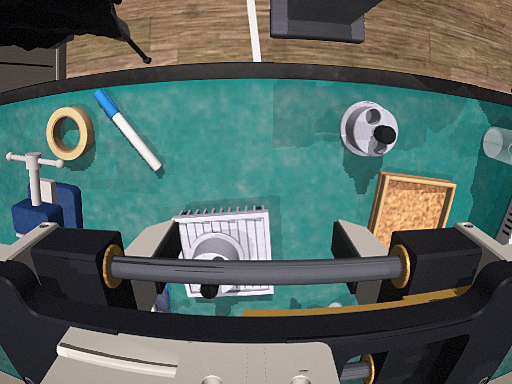

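The two-well block stands upright on the bench, at (370,130). The stand's plate spans (174,218) to (273,293), and the four-well knob is at (209,291), below the rail.

```bash
python3 - <<'E'
from h import *
np.set_printoptions(precision=1,suppress=True)
c=capture("wrist")
for z,(u,v) in [(104,(209,291)),(93,(209,291)),(35,(174,218)),(35,(270,210)),(35,(273,293)),(35,(187,298))]: print(z,ray(c,u,v,z,True))
c=capture("top");im=c["img"]
cv2.imwrite("pics/t2.png",np.hstack([cv2.resize(im[150:240,x:x+90],None,fx=4.3,fy=4.3,interpolation=cv2.INTER_CUBIC)[...,::-1] for x in (325,95)]))
E
```

```text
104 [ 591.6 -274.8  104. ]
93 [ 599.9 -276.9   93. ]
35 [ 543.  -322.3   35. ]
35 [ 532.  -213.4   35. ]
35 [ 645.6 -206.7   35. ]
35 [ 657.4 -318.2   35. ]
```

View pics/t2.png

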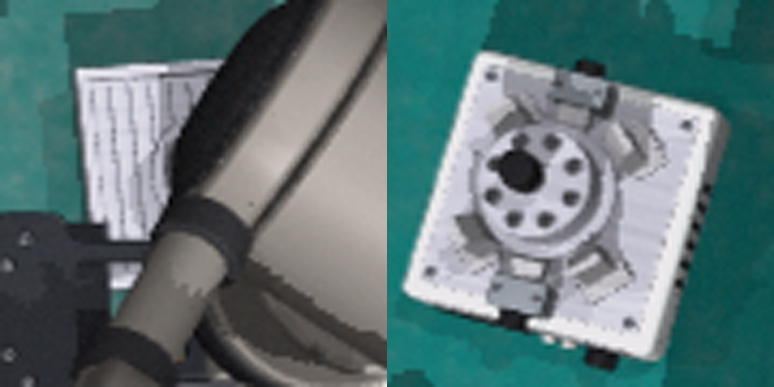

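The heater crop shows the eight-well knob at (126.4,189.8) in the top image. I'll refine the positions from the first top picture.

```bash
python3 - <<'E'
from h import *
np.set_printoptions(precision=1,suppress=True)
c=capture("top");im=cv2.imread("pics/top0.png")
def k(x0,x1,y0,y1):
    g=(im[y0:y1,x0:x1].max(2)<60).astype('u1')
    n,l,s,ct=cv2.connectedComponentsWithStats(g);i=1+s[1:,4].argmax();print(s[i],ct[i]+[x0,y0]);return ct[i]+[x0,y0]
p=k(365,395,172,198);print("four",ray(c,*p,97))
p=k(115,140,180,202);print("eight",ray(c,*p,118))
m=lambda P,z:print(np.mean([ray(c,*q,z) for q in P],0))
m([(343.5,166),(396.5,162.5),(400,215),(349,218.5)],35)
f=lambda a,b:((a-387)/4.3+95,b/4.3+150)
m([f(480,55),f(728,108),f(655,358),f(408,292)],40)
m([f(491,75),f(686,125),f(628,323),f(431,271)],40)
for q in (f(540,120),f(655,165),f(600,300),f(470,240)): print(ray(c,*q,80))
for q in (f(582,90),f(520,293)): print('catch',ray(c,*q,66))
print('bench two', ray(c,*k(240,250,205,215),80) if 0 else '')
print(get_obs()["time"])
E
```

```text
[12  8 10 10 72] [381.6 184.5]
four [ 591.1 -276.1   97. ]
[ 5  4 11 11 81] [125.5 189.4]
eight [571.5 234.  118. ]
[ 590.9 -270.9   35. ]
[570.  230.3  40. ]
[572.1 234.7  40. ]
[602.8 235.6  80. ]
[581.4 179.3  80. ]
[516.3 202.2  80. ]
[544.2 265.6  80. ]
catch [620.9 219.7  66. ]
catch [521.  244.1  66. ]
bench two 
9.775
```

Grasp the four-well at about (591.5,-275), TCP z 101.

```bash
python3 -m handwheel '[[[30,-13,0],[0,0,0]],[[45,-20,0],[0,0,0]],[[26,-12,0],[0,0,0]],[[0,0,-35],[0,0,0]],[[0,0,-40],[0,0,0]],[[0,0,-20],[0,0,0]],[[0,0,-8],[0,0,0]],[[0,0,0],[0,0,0]]]' && python3 -m handwheel '[[[0,0,0],[0,0,0]],[[0,0,0],[0,0,0]],[[0,0,0],[0,0,0]],[[0,0,0],[0,0,0]],[[0,0,0],[0,0,0]],[[0,0,0],[0,0,0]],[[0,0,0],[0,0,0]],[[0,0,0],[0,0,0]],[[0,0,0],[0,0,0]],[[0,0,0],[0,0,0]],[[0,0,0],[0,0,0]],[[0,0,0],[0,0,0]]]' 1 && python3 -m handwheel '[[[0,0,20],[0,0,0]],[[0,0,30],[0,0,0]],[[0,0,10],[0,0,0]],[[0,0,0],[0,0,0]]]'
python3 - <<'E'
from h import *
np.set_printoptions(precision=1,suppress=True)
c=capture("wrist"); save(c,"w3.png")
c=capture("top");im=c["img"]; save(c,"t3.png")
E
```

```text
time: 10.78
tool_pos: [592.0, -275.3, 101.3]
tcp_rot: [3.141, -0.0, -3.136]
contact_force: [0.3, 0.1, 0.3]
grip_width: 91.9
time: 12.28
tool_pos: [591.8, -275.3, 101.1]
tcp_rot: [3.141, -0.0, -3.136]
contact_force: [0.6, -0.4, -1.2]
grip_width: 17.1
time: 12.78
tool_pos: [592.0, -275.3, 161.3]
tcp_rot: [-3.142, 0.001, -3.136]
contact_force: [0.3, -0.2, -3.0]
grip_width: 17.2
```

View pics/w3.png

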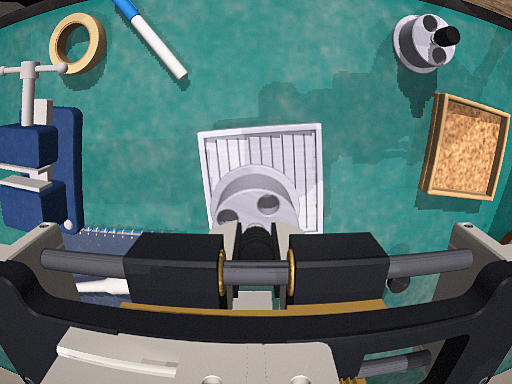

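Held, with the stand clear below and the tray at (470,147). Carry it to the tray centre.

```bash
python3 -m handwheel '[[[-3,20,0],[0,0,0]],[[-6,40,0],[0,0,0]],[[-8,55,0],[0,0,0]],[[-9,60,0],[0,0,0]],[[-8,45,0],[0,0,0]],[[-5,25,0],[0,0,0]],[[-1,8,0],[0,0,0]],[[0,0,0],[0,0,0]],[[0,0,0],[0,0,0]]]' && python3 -m handwheel '[[[0,0,-25],[0,0,0]],[[0,0,-30],[0,0,0]],[[0,0,-14],[0,0,0]],[[0,0,-5],[0,0,0]],[[0,0,0],[0,0,0]]]'
python3 - <<'E'
from h import *
c=capture("wrist"); save(c,"w4.png")
E
```

```text
time: 14.0
tool_pos: [552.1, -23.3, 161.1]
tcp_rot: [-3.141, 0.0, -3.137]
contact_force: [-0.2, 0.2, -2.5]
grip_width: 17.0
time: 14.62
tool_pos: [552.3, -22.7, 87.6]
tcp_rot: [-3.142, 0.001, -3.137]
contact_force: [0.8, 0.4, -2.6]
grip_width: 17.3
```

View pics/w4.png

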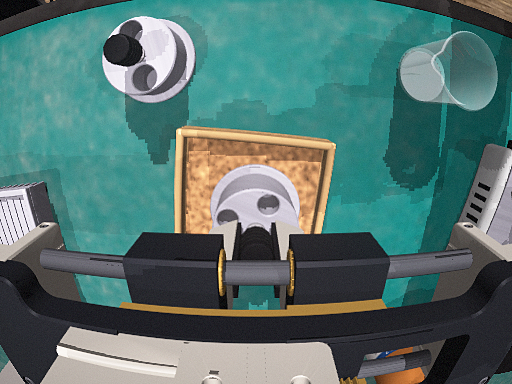

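Centred inside the walls: the block is at (254,200), with the walls at u≈180 and 333. Set it down, release it, then go to the heater high enough to clear everything.

```bash
python3 -m handwheel '[[[0,0,-3],[0,0,0]],[[0,0,-2],[0,0,0]],[[0,0,0],[0,0,0]]]' && python3 -m handwheel '[[[0,0,0],[0,0,0]],[[0,0,0],[0,0,0]],[[0,0,0],[0,0,0]],[[0,0,0],[0,0,0]],[[0,0,0],[0,0,0]],[[0,0,0],[0,0,0]]]' 0 && python3 -m handwheel '[[[0,0,20],[0,0,0]],[[0,0,40],[0,0,0]],[[0,0,50],[0,0,0]],[[-10,40,40],[0,0,0]],[[-20,55,0],[0,0,0]],[[-20,55,0],[0,0,0]],[[-10,55,0],[0,0,0]],[[-5,30,0],[0,0,0]],[[0,10,0],[0,0,0]],[[0,0,0],[0,0,0]]]'
python3 - <<'E'
from h import *
np.set_printoptions(precision=1,suppress=True)
c=capture("wrist"); save(c,"w5.png"); o=get_obs(); print(o["tool_pos"],o["time"],o["joint_positions"])
for n in ["eight_well_knob","four_well_knob","heater","heater_catch_near","heater_pad","storage_tray"]:
    for d in spot_in(n,"wrist")[:2]: print(n,round(d["score"],2),world(c,d["xyz"]))
E
```

```text
time: 15.05
tool_pos: [552.3, -22.6, 83.0]
tcp_rot: [-3.141, 0.001, -3.136]
contact_force: [-1.6, -1.7, 2.9]
grip_width: 17.3
time: 15.8
tool_pos: [551.9, -22.3, 82.2]
tcp_rot: [3.141, -0.0, -3.136]
contact_force: [0.1, 0.5, 0.5]
grip_width: 72.7
time: 17.05
tool_pos: [487.0, 222.6, 232.1]
tcp_rot: [-3.141, -0.0, -3.136]
contact_force: [-0.3, -1.0, 0.6]
grip_width: 91.8
[487.2 221.9 232.1] 17.1 [ 0.3  0.4  1.5 -0.   1.2 -1.3]
eight_well_knob 0.95 [558.2 235.9  82.4]
four_well_knob 0.85 [543.8  -9.7  44.4]
four_well_knob 0.31 [ 591.7 -218.2   13.4]
heater 0.9 [536.8 233.   45.1]
heater_catch_near 0.78 [530.1 249.4  60.9]
```

View pics/w5.png

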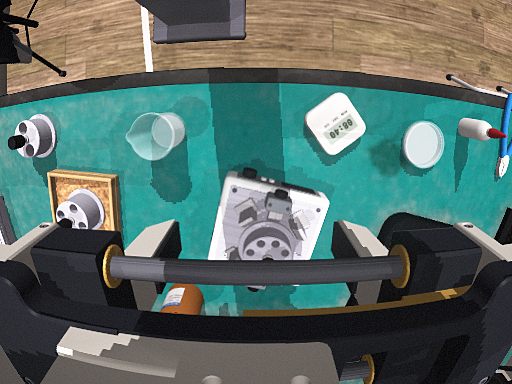

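The four-well block stands in the tray at (80,208), and the eight-well's top in the heater is at about (268,250). I'll grasp its knob at about (571,233), TCP z 121.

```bash
python3 -c "
from h import *
c=capture('wrist')
print(ray(c,267,253,92,True),ray(c,258,290,124,True),ray(c,270,245,67,True))"
python3 -m handwheel '[[[30,4,0],[0,0,0]],[[40,5,0],[0,0,0]],[[14,2,-20],[0,0,0]],[[0,0,-40],[0,0,0]],[[0,0,-30],[0,0,0]],[[0,0,-15],[0,0,0]],[[0,0,-6],[0,0,0]],[[0,0,0],[0,0,0]]]' && python3 -m handwheel '[[[0,0,0],[0,0,0]],[[0,0,0],[0,0,0]],[[0,0,0],[0,0,0]],[[0,0,0],[0,0,0]],[[0,0,0],[0,0,0]],[[0,0,0],[0,0,0]],[[0,0,0],[0,0,0]],[[0,0,0],[0,0,0]],[[0,0,0],[0,0,0]],[[0,0,0],[0,0,0]],[[0,0,0],[0,0,0]],[[0,0,0],[0,0,0]]]' 1
```

```text
[566.00699214 233.91062443  92.        ] [591.23509917 224.29680666 124.        ] [569.68915853 238.2757431   67.        ]
time: 18.45
tool_pos: [571.3, 233.7, 121.9]
tcp_rot: [3.141, 0.001, -3.136]
contact_force: [0.0, -0.1, 1.1]
grip_width: 91.7
time: 19.95
tool_pos: [570.8, 233.6, 121.1]
tcp_rot: [3.142, -0.0, -3.136]
contact_force: [-0.0, 0.7, -2.0]
grip_width: 17.0
```

```bash
python3 -m handwheel '[[[0,0,8],[0,0,0]],[[0,0,15],[0,0,0]],[[0,0,30],[0,0,0]],[[0,0,30],[0,0,0]],[[0,0,7],[0,0,0]],[[0,0,0],[0,0,0]]]'
python3 - <<'E'
from h import *
c=capture("wrist"); save(c,"w6.png")
E
```

```text
time: 20.7
tool_pos: [570.8, 233.6, 211.5]
tcp_rot: [3.141, 0.001, -3.136]
contact_force: [0.4, -0.8, -3.5]
grip_width: 17.0
```

View pics/w6.png

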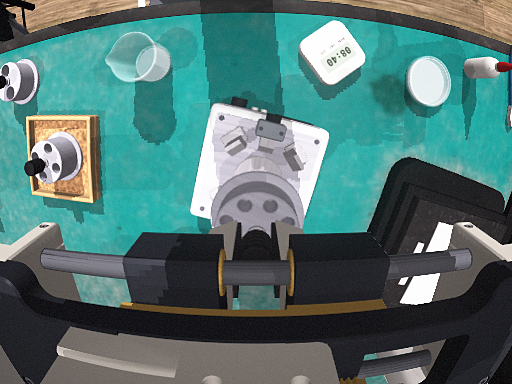

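The hot block is held and clear of the lugs. Carry it at this height to the stand centre at (592,-269).

```bash
python3 -m handwheel '[[[0,-20,0],[0,0,0]],[[2,-45,0],[0,0,0]],[[2,-58,0],[0,0,0]],[[2,-60,0],[0,0,0]],[[3,-60,0],[0,0,0]],[[3,-60,0],[0,0,0]],[[3,-60,0],[0,0,0]],[[2,-58,0],[0,0,0]],[[2,-45,0],[0,0,0]],[[2,-25,0],[0,0,0]],[[0,-10,0],[0,0,0]],[[0,0,0],[0,0,0]]]' && python3 -m handwheel '[[[0,0,-30],[0,0,0]],[[0,0,-45],[0,0,0]],[[0,0,-25],[0,0,0]],[[0,0,-12],[0,0,0]],[[0,0,-5],[0,0,0]],[[0,0,0],[0,0,0]]]'
python3 - <<'E'
from h import *
c=capture("wrist"); save(c,"w7.png")
E
```

```text
time: 22.25
tool_pos: [591.2, -267.7, 210.5]
tcp_rot: [3.141, -0.001, -3.137]
contact_force: [0.0, -0.3, -2.0]
grip_width: 16.9
time: 23.0
tool_pos: [592.4, -267.3, 95.1]
tcp_rot: [-3.141, 0.001, -3.136]
contact_force: [-0.4, 0.1, -2.3]
grip_width: 17.2
```

View pics/w7.png

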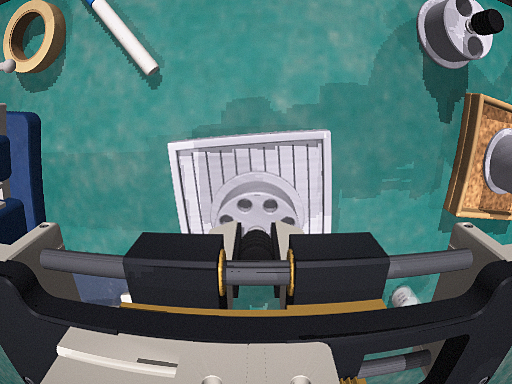

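The block (257,205) is centred between the rim sides at u≈180 and 330. Set it down, release it and go to the two-well on the bench.

```bash
python3 -m handwheel '[[[0,0,-4],[0,0,0]],[[0,0,-2],[0,0,0]],[[0,0,-0.5],[0,0,0]],[[0,0,0],[0,0,0]]]' && python3 -m handwheel '[[[0,0,0],[0,0,0]],[[0,0,0],[0,0,0]],[[0,0,0],[0,0,0]],[[0,0,0],[0,0,0]],[[0,0,0],[0,0,0]],[[0,0,0],[0,0,0]]]' 0 && python3 -m handwheel '[[[0,0,20],[0,0,0]],[[0,0,40],[0,0,0]],[[-10,10,40],[0,0,0]],[[-40,50,0],[0,0,0]],[[-50,55,0],[0,0,0]],[[-40,40,-10],[0,0,0]],[[-11,12,-40],[0,0,0]],[[0,0,-45],[0,0,0]],[[0,0,-20],[0,0,0]],[[0,0,-9],[0,0,0]],[[0,0,0],[0,0,0]]]'
```

```text
time: 23.55
tool_pos: [592.2, -267.3, 89.1]
tcp_rot: [-3.141, 0.001, -3.136]
contact_force: [-2.2, 2.7, 4.9]
grip_width: 16.8
time: 24.3
tool_pos: [591.9, -267.4, 87.7]
tcp_rot: [3.141, -0.0, -3.136]
contact_force: [0.9, 0.2, 0.4]
grip_width: 72.5
time: 25.68
tool_pos: [450.0, -110.4, 63.8]
tcp_rot: [3.141, -0.0, -3.136]
contact_force: [-0.5, -0.8, 0.7]
grip_width: 92.2
```

A little short at the end; correct by (-9,+10) and grasp.

```bash
python3 -m handwheel '[[[-9,10,1],[0,0,0]],[[0,0,0],[0,0,0]]]' && python3 -m handwheel '[[[0,0,0],[0,0,0]],[[0,0,0],[0,0,0]],[[0,0,0],[0,0,0]],[[0,0,0],[0,0,0]],[[0,0,0],[0,0,0]],[[0,0,0],[0,0,0]],[[0,0,0],[0,0,0]],[[0,0,0],[0,0,0]],[[0,0,0],[0,0,0]],[[0,0,0],[0,0,0]],[[0,0,0],[0,0,0]],[[0,0,0],[0,0,0]]]' 1 && python3 -m handwheel '[[[0,0,20],[0,0,0]],[[0,0,45],[0,0,0]],[[0,0,50],[0,0,0]],[[0,0,45],[0,0,0]],[[0,0,0],[0,0,0]],[[0,0,0],[0,0,0]]]'
python3 - <<'E'
from h import *
c=capture("wrist"); save(c,"w8.png")
b=cv2.imread("pics/w6.png")
cv2.imwrite("pics/cmp.png",cv2.resize(np.hstack([x[150:260,195:320] for x in (b,cv2.imread("pics/w8.png"))]),None,fx=3,fy=3))
E
```

```text
time: 25.92
tool_pos: [440.2, -99.6, 65.4]
tcp_rot: [3.142, 0.0, -3.136]
contact_force: [0.9, -0.4, 0.2]
grip_width: 91.9
time: 27.42
tool_pos: [440.7, -100.2, 64.6]
tcp_rot: [3.141, -0.0, -3.136]
contact_force: [0.5, -0.6, -1.9]
grip_width: 17.2
time: 28.18
tool_pos: [440.1, -100.0, 223.7]
tcp_rot: [3.141, -0.002, -3.136]
contact_force: [-0.1, 0.7, -2.8]
grip_width: 17.3
```

View pics/cmp.png

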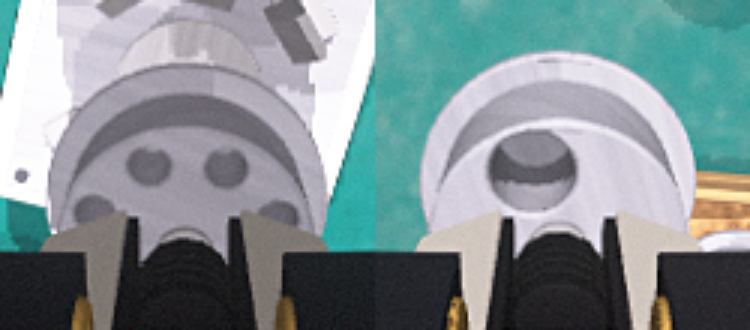

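The two-well is held about 1.5 mm further to -x in the jaws than the eight-well was. The heater target is therefore TCP (572,233.5), with a first touch at TCP z ≈ 126.6 and the stop at ≈ 109.6.

```bash
python3 -m handwheel '[[[5,20,0],[0,0,0]],[[15,40,0],[0,0,0]],[[20,50,0],[0,0,0]],[[22,55,0],[0,0,0]],[[22,55,0],[0,0,0]],[[22,50,0],[0,0,0]],[[16,40,0],[0,0,0]],[[8,18,0],[0,0,0]],[[2,5.5,0],[0,0,0]],[[0,0,0],[0,0,0]],[[0,0,0],[0,0,0]]]' && python3 -m handwheel '[[[0,0,-20],[0,0,0]],[[0,0,-25],[0,0,0]],[[0,0,-15],[0,0,0]],[[0,0,-5],[0,0,0]],[[0,0,0],[0,0,0]]]'
python3 - <<'E'
from h import *
c=capture("wrist"); save(c,"w9.png");print(get_obs()["tool_pos"])
cv2.imwrite("pics/w9c.png",cv2.resize(c["img"][40:290,130:390],None,fx=2.2,fy=2.2,interpolation=cv2.INTER_CUBIC)[...,::-1])
E
```

```text
time: 29.6
tool_pos: [572.5, 232.2, 224.4]
tcp_rot: [-3.141, -0.001, -3.137]
contact_force: [-0.2, -0.1, -2.0]
grip_width: 17.3
time: 30.22
tool_pos: [573.0, 233.0, 160.1]
tcp_rot: [3.141, 0.0, -3.137]
contact_force: [0.8, -0.1, -2.6]
grip_width: 17.4
[573.26050497 233.17056748 160.51600082]
```

View pics/w9c.png

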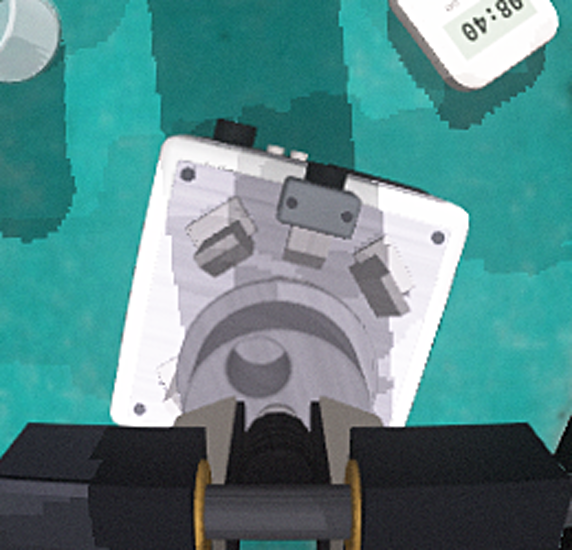

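The block is over the pad between the lugs, at (225,250) and (380,275) in the crop. Lower slowly while watching the forces.

```bash
python3 -m handwheel '[[[0,0,-10],[0,0,0]],[[0,0,-6],[0,0,0]],[[0,0,-4],[0,0,0]],[[0,0,-3],[0,0,0]],[[0,0,0],[0,0,0]]]' && python3 -m handwheel '[[[0,0,-2],[0,0,0]],[[0,0,-2],[0,0,0]],[[0,0,-2],[0,0,0]],[[0,0,-2],[0,0,0]],[[0,0,0],[0,0,0]]]'
```

```text
time: 30.9
tool_pos: [572.7, 233.2, 136.5]
tcp_rot: [-3.142, -0.0, -3.136]
contact_force: [-0.2, -0.9, -2.7]
grip_width: 17.2
time: 31.52
tool_pos: [572.7, 233.2, 128.5]
tcp_rot: [3.142, -0.0, -3.136]
contact_force: [0.4, 0.5, -2.3]
grip_width: 17.3
```

In the lugs without any side force. Push down.

```bash
python3 -m handwheel '[[[0,0,-2],[0,0,0]],[[0,0,-2],[0,0,0]],[[0,0,-2],[0,0,0]],[[0,0,-2],[0,0,0]],[[0,0,0],[0,0,0]]]' && python3 -m handwheel '[[[0,0,-2],[0,0,0]],[[0,0,-2],[0,0,0]],[[0,0,-2],[0,0,0]],[[0,0,-1],[0,0,0]],[[0,0,0],[0,0,0]]]'
```

```text
time: 32.15
tool_pos: [573.0, 233.2, 121.4]
tcp_rot: [3.141, 0.001, -3.136]
contact_force: [-3.4, -0.8, 5.0]
grip_width: 17.0
time: 32.78
tool_pos: [573.0, 233.2, 114.8]
tcp_rot: [3.141, 0.001, -3.136]
contact_force: [-2.7, -1.2, 7.3]
grip_width: 17.1
```

```bash
python3 -m handwheel '[[[-0.7,-0.2,-1.5],[0,0,0]],[[0,0,-1.5],[0,0,0]],[[0,0,-1],[0,0,0]],[[0,0,0],[0,0,0]]]' && python3 -m handwheel '[[[0,0,-1],[0,0,0]],[[0,0,-0.5],[0,0,0]],[[0,0,-0.5],[0,0,0]],[[0,0,0],[0,0,0]]]'
```

```text
time: 33.28
tool_pos: [572.8, 233.1, 110.8]
tcp_rot: [3.141, 0.002, -3.136]
contact_force: [-0.2, 0.0, 7.5]
grip_width: 16.9
time: 33.78
tool_pos: [573.0, 233.2, 109.3]
tcp_rot: [3.141, 0.003, -3.136]
contact_force: [-2.9, -0.3, 9.7]
grip_width: 17.1
```

```bash
python3 -m handwheel '[[[0,0,-0.7],[0,0,0]],[[0,0,-0.7],[0,0,0]],[[0,0,0],[0,0,0]],[[0,0,0],[0,0,0]],[[0,0,0],[0,0,0]],[[0,0,0],[0,0,0]],[[0,0,0],[0,0,0]],[[0,0,0],[0,0,0]]]'
```

```text
time: 34.78
tool_pos: [573.1, 233.2, 109.2]
tcp_rot: [3.141, 0.004, -3.136]
contact_force: [-4.5, -0.5, 17.4]
grip_width: 17.3
```

It is on the stop at 17 N. Ease up slightly to see whether the catches take the load.

```bash
python3 -m handwheel '[[[0,0,1.4],[0,0,0]],[[0,0,1],[0,0,0]],[[0,0,0],[0,0,0]],[[0,0,0],[0,0,0]]]' && python3 -m handwheel '[[[0,0,0],[0,0,0]],[[0,0,0],[0,0,0]],[[0,0,0],[0,0,0]],[[0,0,0],[0,0,0]],[[0,0,0],[0,0,0]],[[0,0,0],[0,0,0]],[[0,0,0],[0,0,0]]]' 0 && python3 -m handwheel '[[[0,0,20],[0,0,0]],[[0,0,40],[0,0,0]],[[-10,0,50],[0,0,0]],[[-40,0,40],[0,0,0]],[[-45,-15,0],[0,0,0]],[[-20,-20,0],[0,0,0]],[[0,-20,0],[0,0,0]],[[0,0,0],[0,0,0]]]'
python3 - <<'E'
from h import *
np.set_printoptions(precision=1,suppress=True)
c=capture("wrist"); save(c,"w10.png");print(get_obs()["tool_pos"])
for n in ["two_well_knob","four_well_knob","eight_well_knob","beaker_mid","bottle_mid"]:
    for d in spot_in(n,"wrist")[:1]: print(n,round(d["score"],2),world(c,d["xyz"]))
cv2.imwrite("pics/w10c.png",cv2.resize(c["img"][60:300,0:400],None,fx=2,fy=2,interpolation=cv2.INTER_CUBIC)[...,::-1])
E
```

```text
time: 35.28
tool_pos: [572.9, 233.2, 110.1]
tcp_rot: [3.141, 0.003, -3.136]
contact_force: [-1.4, -0.8, 7.9]
grip_width: 17.2
time: 36.15
tool_pos: [572.1, 233.0, 108.7]
tcp_rot: [3.142, -0.0, -3.136]
contact_force: [0.4, -0.1, 0.3]
grip_width: 82.9
time: 37.15
tool_pos: [457.1, 177.3, 259.2]
tcp_rot: [3.141, 0.001, -3.138]
contact_force: [-0.7, 0.1, 0.2]
grip_width: 91.8
[457.3 177.9 259.1]
two_well_knob 0.8 [555.5 234.3  67.9]
four_well_knob 0.9 [541.7  -9.3  39.1]
eight_well_knob 0.8 [ 570.5 -250.7   38.7]
beaker_mid 0.82 [451.7 114.3  30.7]
bottle_mid 0.85 [674.9 119.3  32.6]
```

View pics/w10c.png

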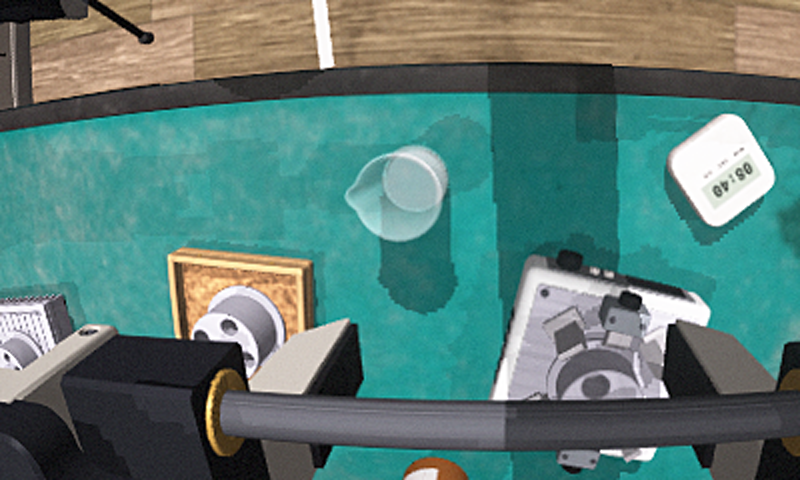

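Released. The heater block looks seated low, at (595,380) in the crop. I'll verify its height with the scene and top cameras, with the arm drawn back.

```bash
python3 -m handwheel '[[[0,-40,20],[0,0,0]],[[-10,-55,20],[0,0,0]],[[-20,-55,20],[0,0,0]],[[-10,-55,20],[0,0,0]],[[0,-30,0],[0,0,0]],[[0,0,0],[0,0,0]]]'
python3 - <<'E'
from h import *
np.set_printoptions(precision=1,suppress=True)
t=capture("top"); s=capture("scene"); save(t,"t11.png"); save(s,"s11.png")
a=t["img"][145:245,85:185]; b=s["img"][105:185,160:240]; d=s["img"][190:300,210:380]
R=lambda x,w,h:cv2.resize(x,(w,h),interpolation=cv2.INTER_CUBIC)
cv2.imwrite("pics/v11.png",np.hstack([R(a,400,400),R(b,400,400)])[...,::-1])
# predicted pixel of the knob top/underside, caught vs raised
for z0 in (46,62):
    print(z0,[proj(s,[572,233,z0+h]) for h in (68,46,36)],[proj(t,[572,233,z0+h]) for h in (68,36)])
E
```

```text
time: 38.2
tool_pos: [417.2, -58.3, 338.8]
tcp_rot: [-3.142, 0.0, -3.14]
contact_force: [-0.5, 1.0, -0.7]
grip_width: 92.0
46 [array([196.5, 130.3]), array([197.4, 137.3]), array([197.8, 140.4])] [array([126.6, 189.5]), array([130.7, 192.4])]
62 [array([195.9, 125.2]), array([196.8, 132.2]), array([197.2, 135.4])] [array([124.4, 188. ]), array([128.7, 191. ])]
```

View pics/v11.png

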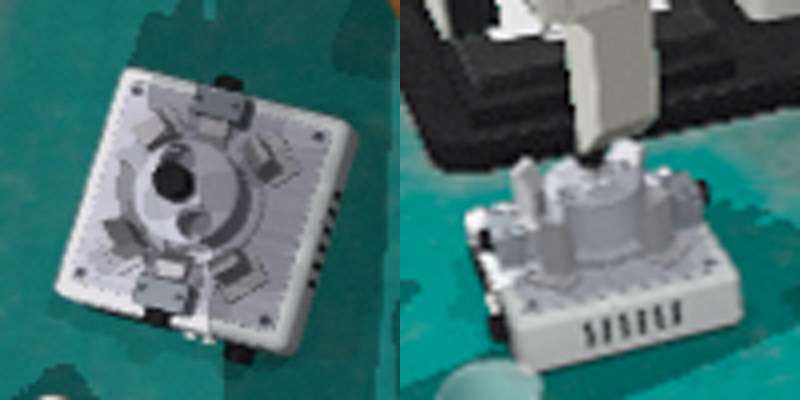

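In the scene picture the body top is at (199.2,140.6), against predictions of (197.8,140.4) for caught and (197.2,135.4) for raised, so the block is down. One last look at the tray and stand.

```bash
python3 - <<'E'
from h import *
s=cv2.imread("pics/s11.png"); t=cv2.imread("pics/t11.png")
R=lambda x,w,h:cv2.resize(x,(w,h),interpolation=cv2.INTER_CUBIC)
cv2.imwrite("pics/v12.png",np.vstack([R(s[100:310,160:390],600,548)[:, :]]))
E
```

View pics/v12.png

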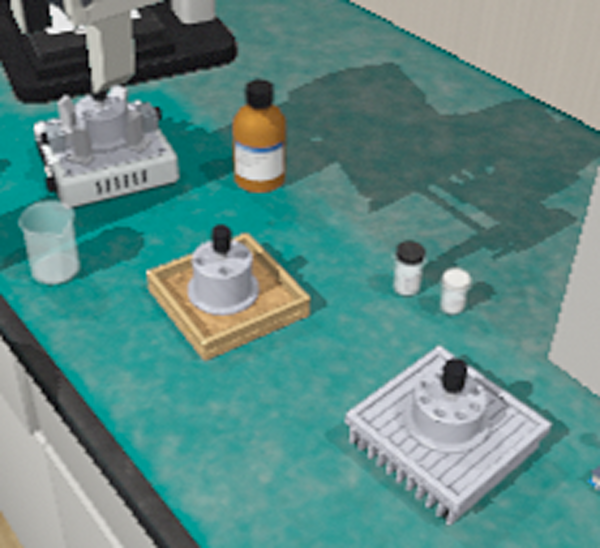

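All three blocks stand upright in their places: tray (222,285), stand (450,415), heater (103,125). The beaker and bottle haven't moved, so I'll hand in.

```bash
python3 -c "
from h import *
print(bot.close_job(), get_obs()['time'])"
```

```text
the job is handed in; nothing more can be done
the job is handed in; nothing more can be done
```

The changeover is done and handed in, after about 38 s of the 104 s allowed. I parked the two-well block on the bench strip, then moved the four-well block to the tray and the hot eight-well block straight from the heater to the stand. The two-well block then went into the heater, pushed to the stop at about 17 N for 0.75 s and released.

- **Heater:** the two-well block's top appeared at image row 140.6 in the scene camera. The prediction was 140.4 if caught and 135.4 if raised, so I take it as caught. I checked this from the picture only. Easing the arm up before release proved nothing, because the grip still read about 8 N. I did not read the catches themselves.
- **Stand and tray:** both blocks looked flat and well inside the rims in the last picture. I judged their centring by eye, not by a final measurement.
- **Beaker and bottle:** both stand where they were in the last picture, and the gripper is open and clear.
- **Detector readings:** the networks sometimes confused items, for example naming the stand as the beaker. I used the pictures and my own pixel positions wherever they disagreed.

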